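# Clamp a circuit board in the notched board holder

## Task

Pick up the green circuit board by its black heat sink and lay it gently, flat, on the open bed of the board holder, between the two jaws. Then squeeze the red latch tab against the black grip of the sliding jaw and, keeping it squeezed, slide the jaw to the next notch towards the board; let go so that the tab springs out and the jaw is locked with the board's two long edges under the jaw lips. Leave the blue board, the amber bottle and the jar where they are.

Things in the scene. Friction and masses are not known exactly. Their poses are not given: they have to be found in the camera images.
- holder: Board holder, screwed to the bench: dark steel base plate 140 mm (x) by 210 mm (y), 8 mm thick, y from -73 to +137. Origin at bench level under the middle of the bed. A fixed jaw stands across its -y end, a sliding jaw (110 mm long along x, like the fixed one) faces it on the +y side, with its black grip and red tab beyond at +y. All x, y below are the holder's.
- bed (a point): Middle of the bed, x = y = 0, 26 mm above the bench: the board lies here on the tops of two aluminium rails (along y at x = -40 and +40, 15 mm wide, y from -60 to +48). At slider 0 the jaw lips are 81 mm apart, centred on this point, so a 66 mm wide board goes down between them with 7.5 mm to spare each side. No stops along x: the board's middle belongs at x = 0.
- fixed_lip (a point): Middle of the inner top edge of the fixed jaw's dark steel lip: y = -40.5, 38 mm above the bench. Lip 18 mm wide, 5 mm thick, underside 33 mm up; it overhangs the jaw's inner face (y = -46.5) by 6 mm.
- jaw_lip (a point): Middle of the inner top edge of the sliding jaw's lip, same section: y = +40.5 at slider 0 (inner face at +46.5), 38 mm above the bench. At the next notch the two inner faces are 69 mm apart, the board has 3 mm of play and its middle lies at about y = -12; the jaw pushes it there.
- next_notch (a point): Top edge of the notch where the jaw must end (y = 64), one of three in a brass rack beside the grip (x -45 to -22, top 22 mm up, y 50 to 126). Notches at y = 64, 88 and 112, each with a white dot; the latch pin, at the grip's y, starts in the middle one.
- slider (a joint): Sliding jaw, m: 0 in the middle notch where it starts (1.5 mm play each way); grows as jaw and grip move to the holder's -y, towards the board; next notch, the target, at 0.024. Stops at -0.026, 0.030. Drag 1 to 2 N. Tab out: pin holds it in the notch. Tab squeezed: slides freely, no click. Tab let go within 3 mm of a notch: springs in and centres; farther off: not locked.
- tab (a joint): Red latch tab, in m: 0 sprung out (pin in the notch), 0.008 squeezed fully home against its stop; the pin clears the notch from 0.0065 on. It moves in the holder's +x direction, towards the black grip, against a spring of 3 N (out) to 6 N (home).
- grip (a point): Point to squeeze, 55 mm above the bench; x = +3, y = +88 at slider 0. Black block: 22 mm along y, 25 mm along x, 33 to 70 mm up, outer face 14 mm to +x of this point. Tab's outer face 22 mm to -x when out (36 mm over both), 14 mm when home (28 mm). Close the fingers along the holder's x, a pad on each, fingertips at least 36 mm above the bench; slide by moving the hand.
- tab_face (a point): Middle of the red tab's outer face (20 mm wide along y, 30 mm tall, 40 to 70 mm above the bench); moves with tab and slider. It faces the holder's -x.
- green_board: Loose green circuit board, 100 (x) by 66 (y) by 3 mm, about 140 g, flat on a blue mat 2 mm thick. Origin: centre of underside. A finned black heat sink in its middle, 30 (x) by 36 (y), 3 to 33 mm above the underside: grip across the 30 mm, fingertips about 5 mm above the board (chips to 3 mm). In the holder its x lies along the holder's x, either way round.
- blue_board: Same size of board, blue with an aluminium-coloured heat sink, also on the mat; not to be moved. Origin: centre of its underside.
- flux_bottle: Amber bottle 44 mm across, 90 mm tall with blue cap, standing to the left of the holder, to be left alone. Origin: centre of its underside.
- paste_jar: Small jar 50 mm across, 50 mm tall with steel lid, standing beyond the holder, to be left alone. Origin: centre of its underside.
Not all that is in view belongs to the job. Several things look just like the green_board: the one meant starts farthest to the robot's left.

How it is judged:
By the outcome, as a careful person would: the job done as asked, in the order asked, and still so for the second after the job is handed in, with the robot touching nothing.
It also fails if it takes over 38 s, if anything falls off the work surface, if the arm or the gripper's body presses on something with over 40 N, if the wrist force passes 120 N, or if a joint passes its speed limit or range.

## Robot

A 7-joint arm with a two-finger parallel gripper is mounted at the origin on the work surface. World frame = base frame: x ahead of the robot, y to its left, z up, the work surface at z = 0. Lengths are in m, angles in rad, forces in N, time in s.
With the tool pointing down it reaches from about 0.35 to 0.775 m from the base axis. Payload 3.1 kg.
Tool frame: the origin (TCP) lies at the very end of the fingers, on their centre line; the grasp point (between the pads) lies 19 mm behind it; z points along the fingers, y is the line along which they close (so a half turn about z gives the same grasp; the last joint's range is limited). The gripper opens to 85 mm and grips with 20 to 120 N. Pads are 22 mm wide; open, the fingers measure 114 mm over their backs; the gripper's body (76 mm by 85 mm) begins 54 mm behind the grasp point. The pads swing forward as they close: fully open they stand 13 mm farther back than shut.
Start: joints at [1.22, 0.311, 0.014, 1.512, -0.004, 1.319, -0.027], TCP at [0.167, -0.524, 0.206] pointing down, gripper open.
Joint ranges: [-2.7, 2.7], [-0.3, 1.91], [-1.27, 1.3], [0.12, 2.57], [-1.44, 4.58], [0.2, 2.03], [-3.05, 3.05]. Speed limits (rad/s): [2.79, 2.79, 3.14, 3.14, 3.14, 3.14, 3.14].

## Interface

Orientations are given as a unit quaternion [x, y, z, w].
In Python, from bench import arm gives the robot as it stands.
- The arm moves only by the tool play_rows, never from a script. Its argument "commands" is a list of rows, each a list of 3 entries, a list of its own where there are three numbers: the shift along the tool's x, y, z in m, then the turn, a rotation vector about the tool's x, y, z in rad, then the opening, from 0 (shut) to 1 (fully open). A call has exactly 8 rows; each row shifts and turns the commanded pose from where the row before left it, along the tool's axes as they then stand; what a row does not reach is not made up. A row lasts 1/8 s, in which the tool goes at most 62.5 mm and 10.7 degrees, less where a joint would pass 70% of its speed; a pose out of reach is approached as far as the arm can. A call is refused whole if a number of a shift passes 0.0625 or a number of a turn 0.188, either way. A call with a gripper value outside its range is refused whole. The fingers move at their own pace and stop on an object; the grip force is fixed at half the most. Time passes only in rows, so rows that do not move let the fingers close, or fill a call up. It gives the time, the measured TCP pose, the force, the opening and the grip force at its end, in the units of the state.
- arm.observe(): the state, without advancing time (a new reading comes with each control period).
- arm.grab_frame(name): name is "scene" or "top"; returns the picture (480x640x3 uint8, red, green, blue); there is no depth.
- arm.camera_model(name): a dict with "fx", "fy", "cx", "cy" (pixels), "k1" (the pictures are not rectified: a ray, as slopes to the right and down, at radius r is drawn at 1 + k1 r^2 times it, then the intrinsics apply), "rvec" (rotation vector, rad) and "tvec" (3), from world to camera coordinates, as OpenCV has them. Camera axes: x right, y down, z forward; pixel columns grow to the right and rows downward; lengths in m; the calibration is good to about 2 mm. A picture is of the moment at which its call begins. camera_model takes no time and is no camera call.
- arm.finish_job(): hands the job in; it is judged then, once.
The state is a dict: "t": time; "joint_positions": joint angles; "dq": joint speeds; "tau": joint torques, N m; "tcp_pos": TCP position; "tool_rot": TCP orientation; "force": force on the tool from outside, world axes, zero at the start; "ft_torque": the same for the moment, N m; "finger_gap": opening from 0.0 (shut) to 1.0 (fully open); "grip_force": force on a finger pad.
Only numpy, scipy, OpenCV 4.12 (cv2) and the standard library are available. Lean on these libraries where they do the work, as an engineer would, in place of code of your own. Each camera call takes 0.05 s, during which the arm holds its last target. There are 200 camera calls.

## Working session

There is one attempt and no reset: what is moved stays moved. The work goes in short steps, Python scripts to look and compute and a tool call to move; the robot and the scene stay as the last step left them, time stands still between calls to the robot, and variables do not carry over. Pictures are saved under pics/ and viewed, at most 10 in all, crops included, and the job is handed in when it is done.

Besides the shell and the picture viewer there is one more tool, called after "Request:" as a command line: name --argument value ..., lists and objects as JSON in quotes. play_rows: Moves the arm, as the interface text tells. Its arguments: {"type":"object","properties":{"commands":{"type":"array"}},"required":["commands"]}

```bash
mkdir -p pics; ls; python3 - <<'E'
from bench import arm
import cv2
for n in("scene","top"):
    cv2.imwrite(f"pics/{n}0.png",arm.grab_frame(n)[:,:,::-1]); print(arm.camera_model(n))
s=arm.observe();print(s)
E
```

```text
pics
{'fx': 493.0502061845067, 'fy': 493.0502061845067, 'cx': 320.3118938787283, 'cy': 239.4207017628664, 'k1': 0.029798413256564543, 'rvec': array([ 2.19383195,  1.35553141, -0.44894027]), 'tvec': array([-0.09832939, -0.36667408,  1.65077953])}
{'fx': 572.6889240277992, 'fy': 572.6889240277992, 'cx': 323.7649360805442, 'cy': 233.5773898109919, 'k1': -0.1442668498525943, 'rvec': array([ 2.16397001, -2.14860986,  0.13021708]), 'tvec': array([-0.14642832,  0.52056765,  1.80734729])}
{'t': 0.1, 'joint_positions': array([ 1.22028277,  0.31165815,  0.01401599,  1.51287538, -0.00439343,
        1.31919974, -0.02720839]), 'dq': array([-9.06234447e-05, -1.98498668e-03,  2.73187676e-04, -2.74058737e-03,
       -1.54975584e-03, -1.46777102e-03,  2.46913308e-04]), 'tau': array([ 9.38950616e-04, -3.80856943e+01,  1.46763325e-01, -2.31243163e+01,
        1.22957097e-02,  8.08404089e-03, -1.80020129e-05]), 'tcp_pos': array([ 0.1669458 , -0.5233187 ,  0.20453159]), 'tool_rot': array([ 9.88098699e-01,  1.53817578e-01, -2.12621094e-04, -1.03336855e-03]), 'force': array([-0.32249127, -0.18846385, -0.20350798]), 'ft_torque': array([-0.04928468, -0.02376679, -0.01884121]), 'grip_force': 0.0, 'finger_gap': 0.9958530694864787}
```

View pics/scene0.png

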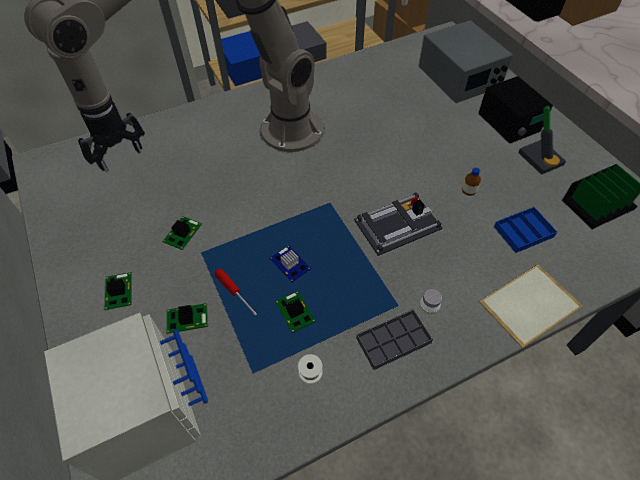

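View pics/top0.png

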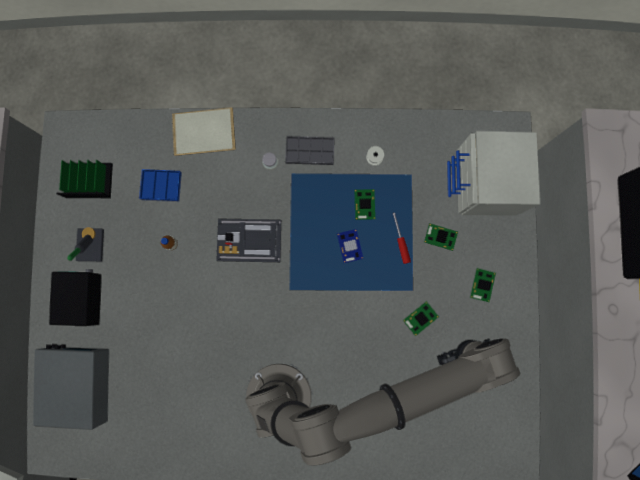

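```bash
cat > h.py <<'E'
import cv2,numpy as np
from bench import arm
def cam(n):
    m=arm.camera_model(n);K=np.array([[m['fx'],0,m['cx']],[0,m['fy'],m['cy']],[0,0,1]])
    return K,np.array([m['k1'],0,0,0.]),m['rvec'],m['tvec']
def proj(n,P):
    K,d,r,t=cam(n);return cv2.projectPoints(np.asarray(P,float).reshape(-1,3),r,t,K,d)[0][:,0]
def ray(n,uv,z):
    K,d,r,t=cam(n);R=cv2.Rodrigues(r)[0]
    q=cv2.undistortPoints(np.asarray(uv,float).reshape(-1,1,2),K,d)[:,0]
    D=np.c_[q,np.ones(len(q))]@R;C=-R.T@t
    return C+D*((z-C[2])/D[:,2])[:,None]
def ortho(n,img,x0,x1,y0,y1,z,s):  # s px per m; up=+x, left=+y
    h,w=round((x1-x0)*s),round((y1-y0)*s)
    X,Y=np.meshgrid(x1-(np.arange(h)+.5)/s,y1-(np.arange(w)+.5)/s,indexing='ij')
    uv=proj(n,np.stack([X,Y,0*X+z],-1)).astype(np.float32).reshape(h,w,2)
    return cv2.remap(img,uv[...,0],uv[...,1],cv2.INTER_CUBIC)
E
python3 - <<'E'
from h import *
for n,pb,ph in(("top",(365,204),(249,240)),("scene",(296,311),(398,222))):
    print(n,ray(n,[pb],.005),ray(n,[ph],.008))
    img=cv2.imread(f"pics/{n}0.png")
    hsv=cv2.cvtColor(img,cv2.COLOR_BGR2HSV)
    m=cv2.inRange(hsv,(45,90,40),(80,255,255))
    k,l,st,c=cv2.connectedComponentsWithStats(cv2.morphologyEx(m,cv2.MORPH_CLOSE,np.ones((5,5))))
    for i in range(1,k):
        if st[i,4]>100: 
            pts=np.argwhere(l==i)[:,::-1]; w=ray(n,pts,.005)[:,:2]
            print(c[i].round(),w.mean(0).round(3),cv2.minAreaRect((w*1000).astype(np.float32)))
E
```

```text
top [[ 0.62375506 -0.27730776  0.005     ]] [[0.50179009 0.10083852 0.008     ]]
[ 79. 174.] [0.725 0.692] ((720.5941772460938, 689.7854614257812), (145.9564208984375, 104.91067504882812), 89.77043914794922)
[364. 204.] [ 0.622 -0.275] ((623.7924194335938, -275.7922058105469), (99.08788299560547, 65.418701171875), 1.8118869066238403)
[440. 237.] [ 0.517 -0.525] ((517.7127075195312, -525.6946411132812), (98.6667709350586, 65.53858184814453), 73.66290283203125)
[482. 284.] [ 0.361 -0.662] ((360.3477783203125, -662.2471923828125), (65.02096557617188, 97.7921371459961), 76.11209869384766)
[421. 318.] [ 0.253 -0.457] ((252.355224609375, -456.3523254394531), (64.44648742675781, 97.78343963623047), 38.764312744140625)
scene [[ 0.62488576 -0.26919315  0.005     ]] [[0.4994955  0.10946197 0.008     ]]
[546. 118.] [0.343 0.785] ((341.22039794921875, 785.0244140625), (19.29195785522461, 121.69966125488281), 48.81586837768555)
[182. 234.] [ 0.259 -0.453] ((252.48146057128906, -453.1829833984375), (68.33248901367188, 100.91990661621094), 39.19255065917969)
[119. 292.] [ 0.367 -0.656] ((360.9125671386719, -657.6283569335938), (66.62541961669922, 102.27446746826172), 76.2415542602539)
[295. 312.] [ 0.626 -0.274] ((622.4190673828125, -272.34686279296875), (100.81209564208984, 66.27283477783203), 1.8262418508529663)
[188. 318.] [ 0.521 -0.52 ] ((517.4204711914062, -522.4757690429688), (100.08539581298828, 68.00226593017578), 73.7667465209961)
```

```bash
python3 - <<'E'
from h import *
o=[]
for n in("top","scene"):
    img=cv2.imread(f"pics/{n}0.png")
    a=ortho(n,img,.55,.70,-.36,-.20,.005,1800); b=ortho(n,img,.41,.60,-.02,.23,.008,1500)
    o.append(np.hstack([cv2.resize(a,(304,285)),b]))
    
cv2.imwrite("pics/crop1.png",np.vstack(o)); print(np.vstack(o).shape)
E
```

```text
(570, 679, 3)
```

View pics/crop1.png

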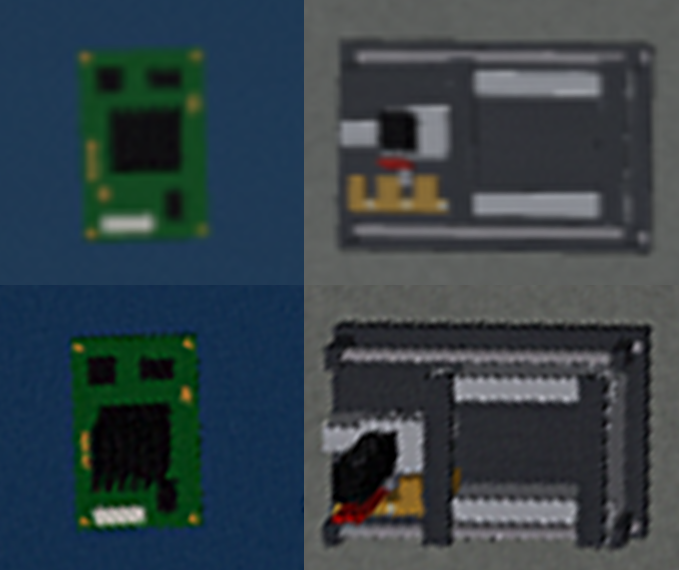

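```bash
python3 - <<'E'
from h import *
S=2000
for n in("top","scene"):
    img=cv2.imread(f"pics/{n}0.png")
    # plate
    for z,nm in((.008,"plate"),(.026,"rails")):
        o=ortho(n,img,.40,.61,-.05,.26,z,S); g=cv2.cvtColor(o,cv2.COLOR_BGR2GRAY)
        m=(cv2.GaussianBlur(g,(0,0),2)<78).astype(np.uint8) if nm=="plate" else ((g>125)&(np.ptp(o.astype(int),axis=2)<40)).astype(np.uint8)
        if nm=="plate": m=cv2.morphologyEx(m,cv2.MORPH_CLOSE,np.ones((25,25)))
        k,l,st,c=cv2.connectedComponentsWithStats(m)
        for i in range(1,k):
            if st[i,4]>2500:
                p=np.argwhere(l==i); w=np.c_[.61-(p[:,0]+.5)/S,.26-(p[:,1]+.5)/S]*1000
                r=cv2.minAreaRect(w.astype(np.float32)); print(n,nm,st[i,4],w.mean(0).round(1),[np.round(a,2) for a in r])
# board offset check: blue board too
E
```

```text
top plate 15121 [504.5 -41. ] [array([505.  , -40.25]), array([ 19. , 209.5]), np.float64(90.0)]
top plate 100156 [502.3 100.7] [array([502.23, 102.11]), array([212.42, 143.52]), np.float64(89.27)]
top rails 4027 [541.7  72.4] [array([541.74,  72.01]), array([79.75, 14.22]), np.float64(88.57)]
top rails 3832 [462.2  71.7] [array([461.75,  73.  ]), array([79.5, 14. ]), np.float64(90.0)]
scene plate 17528 [505.  -39.6] [array([505. , -39.5]), array([ 20.5, 209.5]), np.float64(90.0)]
scene plate 108623 [505.9 104. ] [array([499.9 , 108.09]), array([220.6 , 152.66]), np.float64(89.36)]
scene rails 4024 [540.7  79.8] [array([540.72,  79.5 ]), array([79.6 , 14.64]), np.float64(89.48)]
scene rails 3534 [506.9 167.5] [array([503.5 , 173.75]), array([65. , 33.5]), np.float64(90.0)]
scene rails 3821 [460.9  80.5] [array([460.85,  80.8 ]), array([80.09, 14.64]), np.float64(89.12)]
```

```bash
python3 - <<'E'
from h import *
for n,x,y in(("top",501.9,72.4),("scene",500.8,80.1)):
    K,d,r,t=cam(n);R=cv2.Rodrigues(r)[0];C=-R.T@t*1000;print(n,C.round())
    # visible ends on z=26 plane -> holder y0 
    k=lambda z,p,c:p+(c-p)*(z-26)/(C[2]-26)
    e=[y-39.9,y+39.9]
    s=1 if C[1]>y else 0   # near end index
    for i in(0,1):
        z=38 if i==s else 33
        print(" lip",i,k(z,e[i],C[1]), "->y0",k(z,e[i],C[1])-(1 if i else -1)*40.5)
E
```

```text
top [ 295. -149. 1857.]
 lip 0 31.311978807356883 ->y0 71.81197880735688
 lip 1 111.3019668813126 ->y0 70.8019668813126
scene [1180. -465. 1123.]
 lip 0 34.67944518504411 ->y0 75.1794451850441
 lip 1 116.27060425449272 ->y0 75.77060425449272
```

```bash
cat >> h.py <<'E'
from scipy.spatial.transform import Rotation as Ro, Slerp
def plan(wps,pad=0):
    """wps: (pos, yaw_deg of tool y, rows, opening); prints rounded tool-axis rows from the present pose"""
    s=arm.observe();p=np.array(s['tcp_pos']);R=Ro.from_quat(s['tool_rot']);n=0
    for q,yaw,k,op in wps:
        yv=np.array([np.cos(np.radians(yaw)),np.sin(np.radians(yaw)),0]);zv=np.array([0,0,-1.])
        T=Ro.from_matrix(np.c_[np.cross(yv,zv),yv,zv]);q=np.array(q)
        for i in range(k):
            f=1/(k-i); d=(R.inv().apply(q-p)*f).round(4); w=((R.inv()*T).as_rotvec()*f).round(4)
            p=p+R.apply(d);R=R*Ro.from_rotvec(w);n+=1
            print("[[%g,%g,%g],[%g,%g,%g],%g],"%(*d,*w,op)+("\n" if n%8==0 else ""))
E
python3 - <<'E'
from h import *
plan([([.623,-.274,.12],1.8,13,.7),([.623,-.274,.06],1.8,3,.7)])
E
```

```text
[[0.0393,-0.0076,0.0065],[-0.0001,-0.0001,-0.0995],0.7],
[[0.0398,-0.0037,0.0065],[-0.0001,-0.0001,-0.0995],0.7],
[[0.04,0.0003,0.0065],[-0.0002,-0.0001,-0.0995],0.7],
[[0.0397,0.0043,0.0065],[-0.0001,-0.0001,-0.0995],0.7],
[[0.0391,0.0082,0.0065],[-0.0002,-0.0001,-0.0995],0.7],
[[0.0381,0.0121,0.0065],[-0.0001,-0.0001,-0.0995],0.7],
[[0.0367,0.0158,0.0065],[-0.0002,-0.0001,-0.0995],0.7],
[[0.035,0.0194,0.0065],[-0.0001,-0.0001,-0.0995],0.7],

[[0.0329,0.0227,0.0065],[-0.0002,-0.0001,-0.0995],0.7],
[[0.0305,0.0259,0.0065],[-0.0001,-0.0001,-0.0995],0.7],
[[0.0278,0.0288,0.0065],[-0.0002,-0.0001,-0.0995],0.7],
[[0.0247,0.0314,0.0065],[-0.0001,-0.0001,-0.0994],0.7],
[[0.0216,0.0336,0.0065],[-0.0002,-0.0001,-0.0995],0.7],
[[-0,0,0.02],[0,-0,0],0.7],
[[-0,0,0.02],[0,-0,0],0.7],
[[-0,0,0.02],[0,-0,0],0.7],
```

Request:
play_rows --commands '[[[0.0393, -0.0076, 0.0065], [0, 0, -0.0995], 0.7], [[0.0398, -0.0037, 0.0065], [0, 0, -0.0995], 0.7], [[0.04, 0.0003, 0.0065], [0, 0, -0.0995], 0.7], [[0.0397, 0.0043, 0.0065], [0, 0, -0.0995], 0.7], [[0.0391, 0.0082, 0.0065], [0, 0, -0.0995], 0.7], [[0.0381, 0.0121, 0.0065], [0, 0, -0.0995], 0.7], [[0.0367, 0.0158, 0.0065], [0, 0, -0.0995], 0.7], [[0.035, 0.0194, 0.0065], [0, 0, -0.0995], 0.7]]'

```text
t: 1.1
tcp_pos: [0.4485, -0.3699, 0.1527]
tool_rot: [0.85, 0.526, -0.0, -0.0]
force: [0.3, -0.6, -0.0]
finger_gap: 0.7
grip_force: 0.0
```

Request:
play_rows --commands '[[[0.0329, 0.0227, 0.0065], [0, 0, -0.0995], 0.7], [[0.0305, 0.0259, 0.0065], [0, 0, -0.0995], 0.7], [[0.0278, 0.0288, 0.0065], [0, 0, -0.0995], 0.7], [[0.0247, 0.0314, 0.0065], [0, 0, -0.0994], 0.7], [[0.0216, 0.0336, 0.0065], [0, 0, -0.0995], 0.7], [[0, 0, 0.01], [0, 0, 0], 0.7], [[0, 0, 0.01], [0, 0, 0], 0.7], [[0, 0, 0], [0, 0, 0], 0.7]]'

```text
t: 2.1
tcp_pos: [0.6208, -0.2764, 0.0994]
tool_rot: [0.697, 0.717, -0.002, -0.001]
force: [0.2, 0.5, -0.6]
finger_gap: 0.697
grip_force: 0.0
```

```bash
python3 - <<'E'
from h import *
o=[]
for n in("top","scene"):
    i=cv2.cvtColor(arm.grab_frame(n),4); cv2.imwrite(f"pics/{n}1.png",i)
    u=proj(n,[[.623,-.274,.05]])[0].astype(int); o.append(cv2.resize(i[u[1]-50:u[1]+50,u[0]-65:u[0]+65],(520,400),interpolation=2)[:, :390])
cv2.imwrite("pics/c2.png",np.hstack(o))
s=arm.observe();print(s['t'],s['tcp_pos'],s['tool_rot'],s['force'],s['finger_gap'])
plan([([.6231,-.2742,.060],1.8,2,.7),([.6231,-.2742,.010],1.8,5,.7)])
E
```

```text
2.2 [ 0.62218014 -0.27636743  0.10111789] [ 6.96761022e-01  7.17303083e-01 -5.91193113e-04  1.26939337e-04] [-0.71421093 -1.16822801 -0.01327759] 0.699926713260911
[[0.0011,0.0005,0.0206],[-0.0003,0.0005,-0.0012],0.7],
[[0.0011,0.0005,0.0205],[-0.0004,0.0005,-0.0012],0.7],
[[-0,0,0.01],[0,0,0],0.7],
[[-0,0,0.01],[0,0,0],0.7],
[[-0,0,0.01],[0,0,0],0.7],
[[-0,0,0.01],[0,0,0],0.7],
[[-0,0,0.01],[0,0,0],0.7],
```

View pics/c2.png

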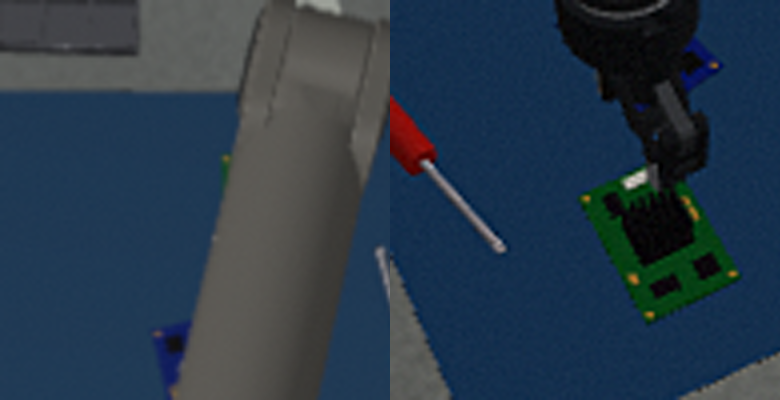

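Request:
play_rows --commands '[[[0.001, 0, 0.02], [0, 0, 0], 0.7], [[0, 0, 0.02], [0, 0, 0], 0.7], [[0, 0, 0.015], [0, 0, 0], 0.7], [[0, 0, 0.012], [0, 0, 0], 0.7], [[0, 0, 0.01], [0, 0, 0], 0.7], [[0, 0, 0.005], [0, 0, 0], 0.7], [[0, 0, 0], [0, 0, 0], 0.7], [[0, 0, 0], [0, 0, 0], 0.7]]'

```text
t: 3.2
tcp_pos: [0.6237, -0.2738, 0.0196]
tool_rot: [0.696, 0.718, 0.0, 0.001]
force: [0.4, 0.1, -0.5]
finger_gap: 0.697
grip_force: 0.0
```

```bash
python3 - <<'E'
from h import *
n="scene";P=[]
for k in range(2):
    s=arm.observe();P.append(s['tcp_pos']);i=cv2.cvtColor(arm.grab_frame(n),4)
s=arm.observe();P.append(s['tcp_pos']);print(np.round(P,4),s['tool_rot'],s['force'])
cv2.imwrite(f"pics/{n}2.png",i)
u=proj(n,[[.623,-.274,.03]])[0].astype(int); cv2.imwrite("pics/c3.png",cv2.resize(i[u[1]-38:u[1]+38,u[0]-50:u[0]+50],(800,600),interpolation=2))
E
```

```text
[[ 0.6237 -0.2738  0.0196]
 [ 0.6237 -0.2738  0.0196]
 [ 0.6237 -0.2738  0.0196]] [6.95886031e-01 7.18152003e-01 2.22376950e-04 5.31604442e-04] [-0.4334437  -0.23727048 -1.05109877]
```

View pics/c3.png

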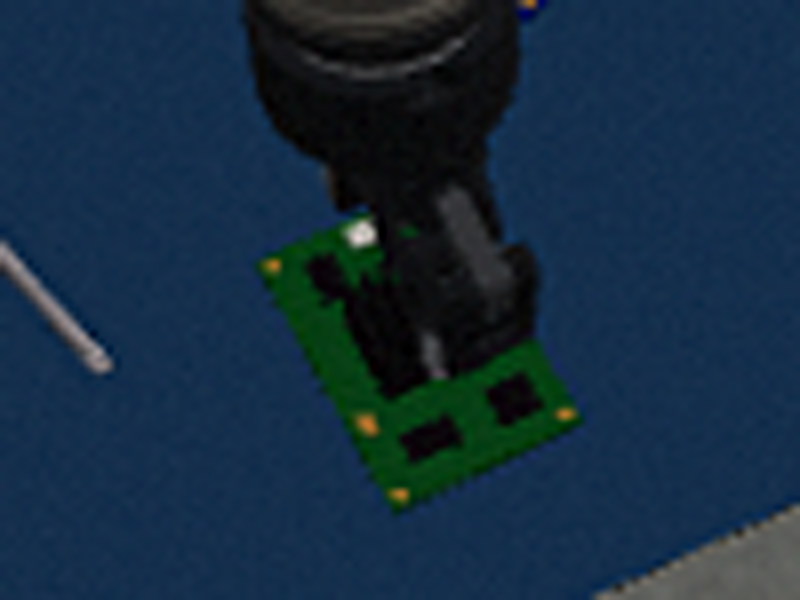

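```bash
python3 - <<'E'
from h import *
n="scene";u=proj(n,[[.623,-.274,.03]])[0].astype(int)
P=[[.6237+dx,-.2738+dy,z] for z in(.022,.029) for dx in(.030,.045) for dy in(-.011,.011)]
print(((proj(n,P)-u+[50,38])*[8,600/76]).round())
c=np.cos(.0316);sn=np.sin(.0316)
H=[[.6231+a*c-b*sn,-.2741+a*sn+b*c,z] for z in (.005,.035) for a in(-.015,.015) for b in(-.018,.018)]
print("sink",((proj(n,H)-u+[50,38])*[8,600/76]).round())
B=[[.6231+a*c-b*sn,-.2741+a*sn+b*c,.005] for a in(-.05,.05) for b in(-.033,.033)]
print("board",((proj(n,B)-u+[50,38])*[8,600/76]).round())
E
```

```text
[[414. 408.]
 [479. 380.]
 [435. 447.]
 [500. 418.]
 [413. 398.]
 [478. 369.]
 [434. 437.]
 [499. 408.]]
sink [[336. 328.]
 [437. 281.]
 [377. 403.]
 [480. 354.]
 [329. 284.]
 [433. 236.]
 [372. 359.]
 [476. 310.]]
board [[246. 263.]
 [430. 179.]
 [384. 513.]
 [574. 421.]]
```

```bash
python3 - <<'E'
from h import *
n="scene";u=proj(n,[[.623,-.274,.03]])[0].astype(int);i=cv2.imread("pics/scene2.png")
c=cv2.resize(i[u[1]-38:u[1]+38,u[0]-50:u[0]+50],(800,600),interpolation=2)
c=(255*(c/255.)**.4).astype(np.uint8);cv2.imwrite("pics/c4.png",c)
E
```

```text
(no output)
```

View pics/c4.png

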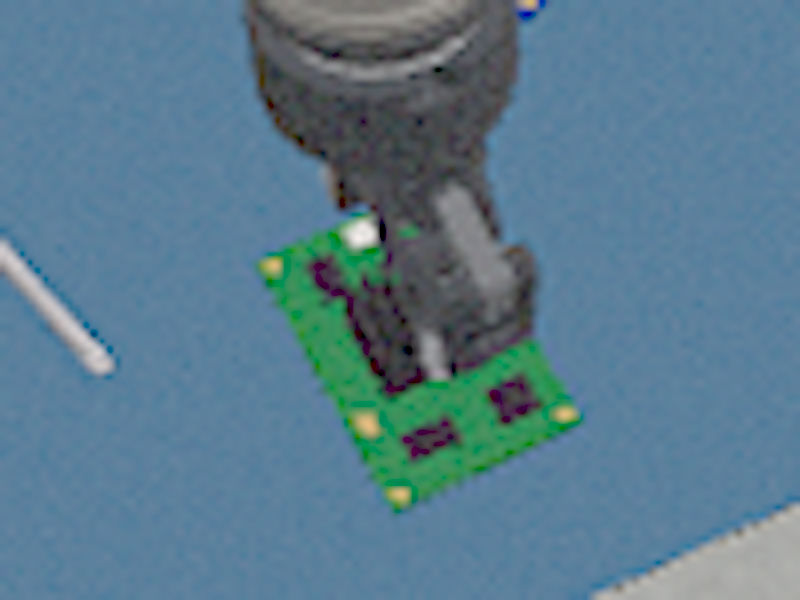

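Request:
play_rows --commands '[[[-0.002, 0, 0.005], [0, 0, 0], 0.7], [[0, 0, 0.0045], [0, 0, 0], 0.6], [[0, 0, 0], [0, 0, 0], 0.5], [[0, 0, 0], [0, 0, 0], 0.4], [[0, 0, 0], [0, 0, 0], 0], [[0, 0, 0], [0, 0, 0], 0], [[0, 0, 0], [0, 0, 0], 0], [[0, 0, 0], [0, 0, 0], 0]]'

```text
t: 4.3
tcp_pos: [0.6232, -0.2757, 0.0095]
tool_rot: [0.696, 0.718, -0.0, -0.0]
force: [0.1, 0.2, 0.4]
finger_gap: -0.001
grip_force: 0.1
```

Request:
play_rows --commands '[[[0, 0, -0.005], [0, 0, 0], 0], [[0, 0, -0.01], [0, 0, 0], 0], [[0, 0, -0.02], [0, 0, 0], 0], [[0, 0, -0.03], [0, 0, 0], 0], [[0, 0, -0.02], [0, 0, 0], 0], [[0, 0, -0.01], [0, 0, 0], 0], [[0, 0, 0], [0, 0, 0], 0], [[0, 0, 0], [0, 0, 0], 0]]'

```text
t: 5.3
tcp_pos: [0.6225, -0.2755, 0.1035]
tool_rot: [0.696, 0.718, -0.0, -0.001]
force: [-0.0, -0.4, 0.2]
finger_gap: 0.0
grip_force: 0.0
```

```bash
python3 - <<'E'
from h import *
s=arm.observe();print(s['t'],s['tcp_pos'],s['tool_rot'],s['force'])
n="scene";i=cv2.cvtColor(arm.grab_frame(n),4);cv2.imwrite("pics/scene3.png",i)
z=.095+s['tcp_pos'][2]-.105
m=cv2.inRange(cv2.cvtColor(i,cv2.COLOR_BGR2HSV),(45,90,40),(80,255,255))
u=proj(n,[[.623,-.274,z]])[0].astype(int);q=np.zeros_like(m);q[u[1]-45:u[1]+45,u[0]-45:u[0]+45]=1;m*=q
p=np.argwhere(m>0)[:,::-1]
for zz in(z-.01,z,z+.01):print(zz,cv2.minAreaRect((ray(n,p,zz)[:,:2]*1000).astype(np.float32)))
cv2.imwrite("pics/c5.png",cv2.resize(i[u[1]-45:u[1]+45,u[0]-60:u[0]+60],(600,450),interpolation=2))
plan([([.502,.073,.12],-0.7,11,0)])
E
```

```text
5.3 [ 0.62252164 -0.27554371  0.10354289] [ 6.95876794e-01  7.18160534e-01 -4.47678992e-04 -8.57085156e-04] [-0.00064331 -0.42331614  0.16444654]
0.08354289008033289 ((661.4075927734375, -285.8761291503906), (94.03279113769531, 61.66497039794922), 1.731019139289856)
0.09354289008033288 ((666.3919677734375, -287.5950927734375), (93.12835693359375, 61.07186508178711), 1.7310305833816528)
0.10354289008033288 ((671.3760986328125, -289.3139953613281), (92.2239761352539, 60.47882080078125), 1.7310041189193726)
[[0.032,-0.0099,-0.0015],[-0.0002,-0.0001,0.004],0],
[[0.032,-0.0101,-0.0015],[-0.0002,-0.0001,0.004],0],
[[0.0319,-0.0102,-0.0015],[-0.0002,-0.0001,0.004],0],
[[0.0319,-0.0103,-0.0015],[-0.0002,-0.0001,0.004],0],
[[0.0319,-0.0105,-0.0015],[-0.0002,-0,0.004],0],
[[0.0318,-0.0106,-0.0015],[-0.0002,-0.0001,0.004],0],
[[0.0318,-0.0107,-0.0015],[-0.0002,-0,0.004],0],
[[0.0317,-0.0108,-0.0015],[-0.0002,-0.0001,0.0039],0],

[[0.0317,-0.011,-0.0015],[-0.0002,-0,0.004],0],
[[0.0316,-0.0111,-0.0015],[-0.0002,-0.0001,0.0039],0],
[[0.0316,-0.0112,-0.0015],[-0.0002,-0,0.004],0],
```

View pics/c5.png

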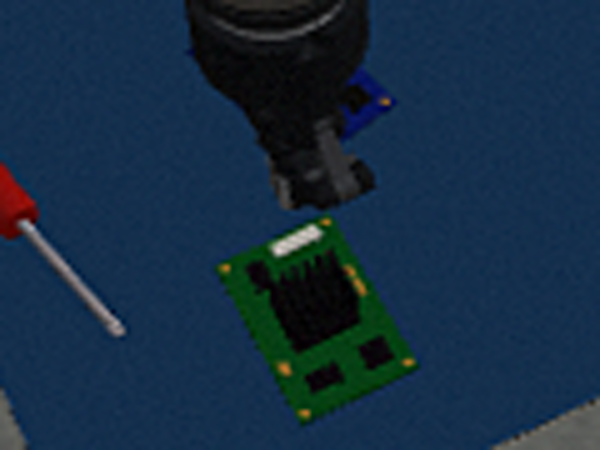

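```bash
python3 - <<'E'
from h import *
n="scene"
for f in("scene0","scene2","scene3"):
    i=cv2.imread(f"pics/{f}.png");m=cv2.inRange(cv2.cvtColor(i,cv2.COLOR_BGR2HSV),(45,90,40),(80,255,255))
    q=np.zeros_like(m);q[280:345,260:330]=1;m*=q
    print(f,cv2.minAreaRect((ray(n,np.argwhere(m>0)[:,::-1],.005)[:,:2]*1000).astype(np.float32)))
u=proj(n,[[.623,-.274,.0935]])[0].astype(int)
print(((proj(n,[[.6225,-.2755,z] for z in (.1035,.1235,.1425)])-u+[60,45])*5).round())
E
```

```text
scene0 ((622.4190673828125, -272.34686279296875), (100.81209564208984, 66.27283477783203), 1.8262418508529663)
scene2 ((622.2503662109375, -272.3828430175781), (101.15145874023438, 66.21163177490234), 1.8262418508529663)
scene3 ((622.2601928710938, -272.3749084472656), (101.13602447509766, 66.32315063476562), 1.7310185432434082)
[[296. 219.]
 [293. 198.]
 [291. 177.]]
```

```bash
python3 - <<'E'
from h import *
n="scene";p=np.array([.167,-.5235,.2045]);R=Ro.from_quat([.988,.1538,0,0])
for nm,d in(("y",[0,1,0]),("x",[1,0,0])):
    v=R.apply(d);print(nm,v.round(2),proj(n,[p,p+.05*v,p-.05*v,p+[0,0,.1]]).round())
i=cv2.imread("pics/scene0.png");a=cv2.resize(i[90:190,50:180],(520,400),interpolation=2)
a=(255*(a/255.)**.5).astype(np.uint8)
cv2.imwrite("pics/c6.png",a)
E
```

```text
y [ 0.3  -0.95  0.  ] [[126. 171.]
 [109. 181.]
 [143. 161.]
 [112. 142.]]
x [0.95 0.3  0.  ] [[126. 171.]
 [137. 182.]
 [116. 161.]
 [112. 142.]]
```

View pics/c6.png

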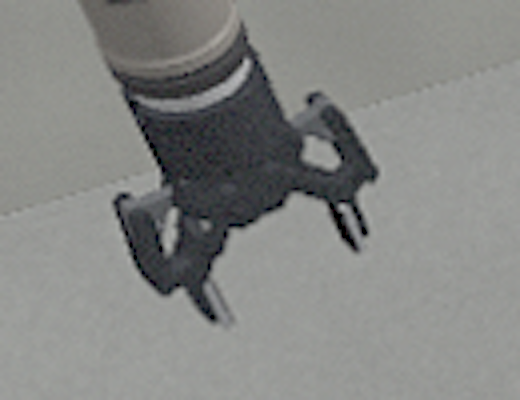

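Request:
play_rows --commands '[[[0.04, 0, 0.01], [0, 0, 0], 0], [[0.04, 0, 0.02], [0, 0, 0], 0], [[0, 0, 0.025], [0, 0, 0], 0], [[0, 0, 0.02], [0, 0, 0], 0], [[0, 0, 0.008], [0, 0, 0], 0], [[0, 0, 0.005], [0, 0, 0], 0], [[0, 0, 0], [0, 0, 0], 0], [[0, 0, 0], [0, 0, 0], 0]]'

```text
t: 6.35
tcp_pos: [0.6214, -0.1959, 0.0173]
tool_rot: [0.696, 0.718, 0.0, 0.001]
force: [0.1, 0.1, 0.7]
finger_gap: -0.001
grip_force: 0.0
```

Request:
play_rows --commands '[[[0, 0, 0.003], [0, 0, 0], 0], [[0, 0, 0.002], [0, 0, 0], 0], [[0, 0, 0.002], [0, 0, 0], 0], [[0, 0, 0.001], [0, 0, 0], 0], [[0, 0, 0.001], [0, 0, 0], 0], [[0, 0, 0.001], [0, 0, 0], 0], [[0, 0, 0], [0, 0, 0], 0], [[0, 0, 0], [0, 0, 0], 0]]'

```text
t: 7.35
tcp_pos: [0.6208, -0.1958, 0.0065]
tool_rot: [0.696, 0.718, 0.0, 0.0]
force: [0.4, 1.1, -0.1]
finger_gap: 0.003
grip_force: 0.0
```

Request:
play_rows --commands '[[[0, 0, 0.003], [0, 0, 0], 0], [[0, 0, 0.003], [0, 0, 0], 0], [[0, 0, 0.002], [0, 0, 0], 0], [[0, 0, 0.001], [0, 0, 0], 0], [[0, 0, 0.001], [0, 0, 0], 0], [[0, 0, 0.001], [0, 0, 0], 0], [[0, 0, 0], [0, 0, 0], 0], [[0, 0, 0], [0, 0, 0], 0]]'

```text
t: 8.35
tcp_pos: [0.6208, -0.1958, -0.0044]
tool_rot: [0.696, 0.718, 0.0, 0.0]
force: [0.3, 0.7, -0.6]
finger_gap: 0.002
grip_force: 0.0
```

Request:
play_rows --commands '[[[0, 0, 0.002], [0, 0, 0], 0], [[0, 0, 0.002], [0, 0, 0], 0], [[0, 0, 0.001], [0, 0, 0], 0], [[0, 0, 0.001], [0, 0, 0], 0], [[0, 0, 0.001], [0, 0, 0], 0], [[0, 0, 0.001], [0, 0, 0], 0], [[0, 0, 0], [0, 0, 0], 0], [[0, 0, 0], [0, 0, 0], 0]]'

```text
t: 9.35
tcp_pos: [0.6208, -0.1958, -0.0125]
tool_rot: [0.696, 0.718, -0.0, 0.0]
force: [-0.1, 1.1, 1.2]
finger_gap: 0.002
grip_force: 0.0
```

Request:
play_rows --commands '[[[0, 0, 0.0015], [0, 0, 0], 0], [[0, 0, 0.0015], [0, 0, 0], 0], [[0, 0, 0.001], [0, 0, 0], 0], [[0, 0, 0.001], [0, 0, 0], 0], [[0, 0, 0.001], [0, 0, 0], 0], [[0, 0, 0], [0, 0, 0], 0], [[0, 0, 0], [0, 0, 0], 0], [[0, 0, 0], [0, 0, 0], 0]]'

```text
t: 10.35
tcp_pos: [0.6208, -0.1958, -0.0184]
tool_rot: [0.696, 0.718, 0.0, 0.0]
force: [-0.6, -0.5, 0.4]
finger_gap: 0.001
grip_force: 0.0
```

```bash
python3 - <<'E'
from h import *
s=arm.observe();print(s['t'],s['tcp_pos'],s['joint_positions'])
n="scene";i=cv2.cvtColor(arm.grab_frame(n),4);cv2.imwrite("pics/scene4.png",i)
u=proj(n,[[.6208,-.1958,.03]])[0].astype(int)
c=cv2.resize(i[u[1]-30:u[1]+30,u[0]-40:u[0]+40],(800,600),interpolation=2)
c=(255*(c/255.)**.45).astype(np.uint8)
for z,col in((-.0184,(255,255,255)),(.002,(0,255,255)),(.02,(0,0,255))):
    q=((proj(n,[[.6208,-.1958,z]])[0]-u+[40,30])*10).astype(int);print(z,q);cv2.circle(c,tuple(q.tolist()),4,col,-1)
cv2.imwrite("pics/c7.png",c)
E
```

```text
10.35 [ 0.62082772 -0.19579514 -0.01843424] [ 0.50364055  0.73715135 -0.35678481  1.45978544  0.28363895  0.99550638
  0.10855933]
-0.0184 [403 396]
0.002 [402 358]
0.02 [401 323]
```

View pics/c7.png

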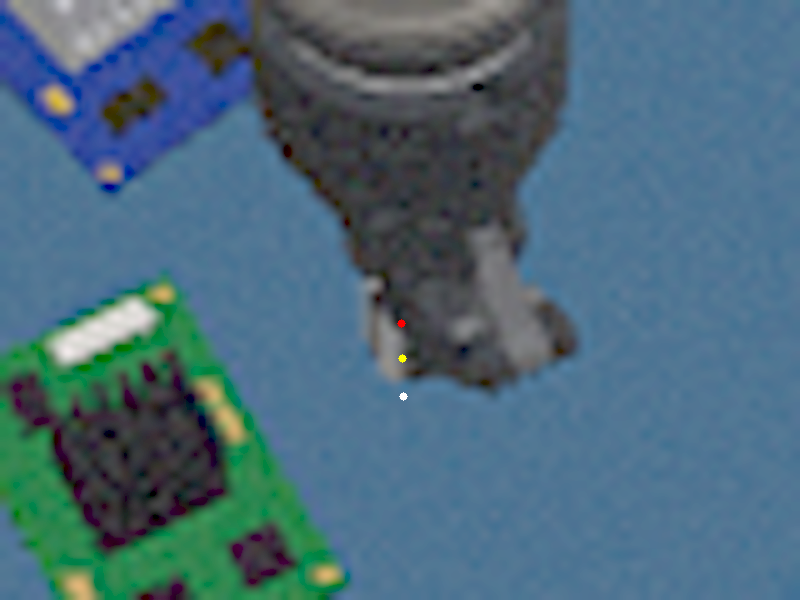

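Request:
play_rows --commands '[[[0, 0, 0.001], [0, 0, 0], 0], [[0, 0, 0.001], [0, 0, 0], 0], [[0, 0, 0.001], [0, 0, 0], 0], [[0, 0, 0.001], [0, 0, 0], 0], [[0, 0, 0.001], [0, 0, 0], 0], [[0, 0, 0.001], [0, 0, 0], 0], [[0, 0, 0], [0, 0, 0], 0], [[0, 0, 0], [0, 0, 0], 0]]'

```text
t: 11.4
tcp_pos: [0.6208, -0.1958, -0.0236]
tool_rot: [0.696, 0.718, -0.0, 0.0]
force: [-2.0, 0.1, 5.2]
finger_gap: 0.0
grip_force: 2.7
```

Request:
play_rows --commands '[[[0, 0, -0.03], [0, 0, 0], 0.2], [[-0.01, 0.002, -0.03], [0, 0, 0], 0.7], [[-0.04, 0, 0], [0, 0, 0], 0.7], [[-0.031, 0, 0], [0, 0, 0], 0.7], [[0, 0, 0], [0, 0, 0], 0.7], [[0, 0, 0.015], [0, 0, 0], 0.7], [[0, 0, 0.01], [0, 0, 0], 0.7], [[0, 0, 0], [0, 0, 0], 0.7]]'

```text
t: 12.4
tcp_pos: [0.6241, -0.2745, 0.0083]
tool_rot: [0.695, 0.719, -0.0, -0.002]
force: [-0.4, 0.7, -0.6]
finger_gap: 0.699
grip_force: 0.0
```

Request:
play_rows --commands '[[[-0.002, -0.001, 0.01], [0, 0, 0], 0.7], [[0, 0, 0.008], [0, 0, 0], 0.7], [[0, 0, 0.005], [0, 0, 0], 0.6], [[0, 0, 0.003], [0, 0, 0], 0.5], [[0, 0, 0], [0, 0, 0], 0.3], [[0, 0, 0], [0, 0, 0], 0], [[0, 0, 0], [0, 0, 0], 0], [[0, 0, 0], [0, 0, 0], 0]]'

```text
t: 13.4
tcp_pos: [0.6243, -0.2786, -0.0157]
tool_rot: [0.696, 0.718, -0.0, -0.0]
force: [0.5, 0.0, -1.6]
finger_gap: 0.339
grip_force: 62.0
```

```bash
python3 - <<'E'
from h import *
plan([([.6243,-.2786,.050],1.8,4,0),([.5028,.069,.050],-.7,11,0)])
E
```

```text
[[0,0,-0.0164],[-0.0001,-0,0],0],
[[0,0,-0.0164],[-0,-0,0],0],
[[0,0,-0.0164],[-0.0001,-0,0],0],
[[0,0,-0.0165],[-0,-0.0001,0.0001],0],
[[0.0319,-0.01,0],[-0,0,0.004],0],
[[0.0319,-0.0102,0],[-0,0,0.004],0],
[[0.0319,-0.0103,0],[-0,0,0.004],0],
[[0.0318,-0.0104,0],[-0,0,0.0039],0],

[[0.0318,-0.0106,0],[-0,0,0.004],0],
[[0.0317,-0.0107,0],[-0,0,0.0039],0],
[[0.0317,-0.0108,0],[-0,0,0.004],0],
[[0.0316,-0.0109,0],[-0,0,0.0039],0],
[[0.0316,-0.0111,0],[-0,0,0.004],0],
[[0.0316,-0.0112,0],[-0,0,0.0039],0],
[[0.0315,-0.0112,0],[-0,0,0.004],0],
```

Request:
play_rows --commands '[[[0, 0, -0.01], [0, 0, 0], 0], [[0, 0, -0.02], [0, 0, 0], 0], [[0, 0, -0.02], [0, 0, 0], 0], [[0, 0, -0.016], [0, 0, 0], 0], [[0.02, -0.007, 0], [0, 0, 0.004], 0], [[0.032, -0.01, 0], [0, 0, 0.004], 0], [[0.032, -0.01, 0], [0, 0, 0.004], 0], [[0.032, -0.01, 0], [0, 0, 0.004], 0]]'

```text
t: 14.4
tcp_pos: [0.5846, -0.1627, 0.0517]
tool_rot: [0.702, 0.712, 0.0, 0.001]
force: [-0.1, -0.1, -1.3]
finger_gap: 0.341
grip_force: 61.9
```

Request:
play_rows --commands '[[[0.038, -0.013, 0], [0, 0, 0.005], 0], [[0.038, -0.013, 0], [0, 0, 0.005], 0], [[0.038, -0.013, 0], [0, 0, 0.005], 0], [[0.038, -0.013, 0], [0, 0, 0.005], 0], [[0.038, -0.013, 0], [0, 0, 0.005], 0], [[0.026, -0.008, 0], [0, 0, 0.003], 0], [[0.014, -0.005, 0], [0, 0, 0], 0], [[0, 0, 0], [0, 0, 0], 0]]'

```text
t: 15.4
tcp_pos: [0.5061, 0.0669, 0.0511]
tool_rot: [0.711, 0.703, 0.0, 0.0]
force: [-0.2, 0.1, -1.9]
finger_gap: 0.341
grip_force: 61.9
```

```bash
python3 - <<'E'
from h import *
n="scene";i=cv2.cvtColor(arm.grab_frame(n),4);cv2.imwrite("pics/scene5.png",i)
s=arm.observe();print(s['t'],s['tcp_pos'],s['tool_rot'],s['force'],s['finger_gap'],s['grip_force'])
m=cv2.inRange(cv2.cvtColor(i,cv2.COLOR_BGR2HSV),(45,90,30),(80,255,255))
z=.005+s['tcp_pos'][2]+.0157
u=proj(n,[[.502,.07,z]])[0].astype(int);q=np.zeros_like(m);q[u[1]-50:u[1]+50,u[0]-60:u[0]+60]=1;m*=q
w=(ray(n,np.argwhere(m>0)[:,::-1],z)[:,:2]*1000).astype(np.float32);r=cv2.minAreaRect(w)
print(z,len(w),r,"scene target (500.8,75.4)")
c=i[u[1]-45:u[1]+45,u[0]-60:u[0]+60].copy()
b=cv2.boxPoints(r)/1000;q=proj(n,np.c_[b,np.full(4,z)])-u+[60,45]
c=cv2.resize(c,(720,540),interpolation=2);cv2.polylines(c,[(q*6).astype(np.int32)],True,(0,255,255),1)
cv2.imwrite("pics/c8.png",(255*(c/255.)**.6).astype(np.uint8))
E
```

```text
15.45 [0.50646143 0.06526946 0.05089613] [ 7.11575919e-01  7.02608855e-01 -2.70738536e-05  7.12763920e-04] [ 0.63212233 -0.55717635 -2.506381  ] 0.33656820932457243 61.933414936065674
0.07159613313704424 344 ((506.2295227050781, 73.76544952392578), (68.41067504882812, 101.26095581054688), 89.0857925415039) scene target (500.8,75.4)
```

View pics/c8.png

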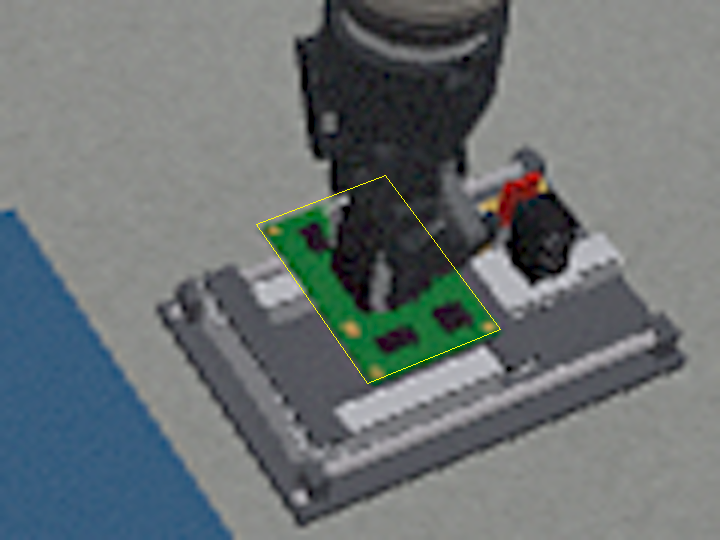

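Request:
play_rows --commands '[[[0.002, -0.0047, 0.006], [0, 0, 0], 0], [[0, 0, 0.01], [0, 0, 0], 0], [[0, 0, 0.01], [0, 0, 0], 0], [[0, 0, 0.007], [0, 0, 0], 0], [[0, 0, 0.004], [0, 0, 0], 0], [[0, 0, 0.003], [0, 0, 0], 0], [[0, 0, 0.001], [0, 0, 0], 0], [[0, 0, 0], [0, 0, 0], 0]]'

```text
t: 16.45
tcp_pos: [0.5014, 0.0683, 0.0096]
tool_rot: [0.712, 0.703, 0.0, 0.0]
force: [-0.2, 0.2, -0.6]
finger_gap: 0.343
grip_force: 61.9
```

```bash
python3 - <<'E'
from h import *
n="scene";i=cv2.cvtColor(arm.grab_frame(n),4);cv2.imwrite("pics/scene6.png",i)
s=arm.observe();print(s['t'],s['tcp_pos'],s['tool_rot'],s['force'],s['finger_gap'],s['grip_force'])
m=cv2.inRange(cv2.cvtColor(i,cv2.COLOR_BGR2HSV),(45,90,30),(80,255,255))
z=.005+s['tcp_pos'][2]+.0157
u=proj(n,[[.502,.07,z]])[0].astype(int);q=np.zeros_like(m);q[u[1]-40:u[1]+50,u[0]-60:u[0]+60]=1;m*=q
w=(ray(n,np.argwhere(m>0)[:,::-1],z)[:,:2]*1000).astype(np.float32)
print(z,len(w),cv2.minAreaRect(w))
E
```

```text
16.5 [0.50144064 0.06825871 0.00971235] [7.11509206e-01 7.02676729e-01 1.84709245e-04 1.73804244e-04] [ 1.67818313  0.31204556 -1.61663868] 0.3385270585678675 61.93268895149231
0.030412345901378573 327 ((501.92431640625, 74.62306213378906), (68.17915344238281, 101.31633758544922), 89.3543472290039)
```

Request:
play_rows --commands '[[[0.0008, -0.001, 0.0005], [0, 0, 0], 0], [[0, 0, 0.0005], [0, 0, 0], 0], [[0, 0, 0.0005], [0, 0, 0], 0], [[0, 0, 0], [0, 0, 0], 0], [[0, 0, 0], [0, 0, 0], 0], [[0, 0, 0], [0, 0, 0], 0], [[0, 0, 0], [0, 0, 0], 0], [[0, 0, 0], [0, 0, 0], 0]]'

```text
t: 17.5
tcp_pos: [0.5002, 0.069, 0.0082]
tool_rot: [0.712, 0.703, -0.0, 0.0]
force: [-1.9, -0.1, 3.3]
finger_gap: 0.336
grip_force: 62.5
```

Request:
play_rows --commands '[[[0, 0, 0], [0, 0, 0], 0.5], [[0, 0, 0], [0, 0, 0], 0.7], [[0, 0, 0], [0, 0, 0], 0.75], [[0, 0, 0], [0, 0, 0], 0.75], [[0, 0, -0.01], [0, 0, 0], 0.75], [[0, 0, -0.02], [0, 0, 0], 0.75], [[0, 0, -0.025], [0, 0, 0], 0.75], [[0, 0, -0.01], [0, 0, 0], 0.75]]'

```text
t: 18.5
tcp_pos: [0.5016, 0.0694, 0.075]
tool_rot: [0.712, 0.703, 0.001, 0.001]
force: [0.2, 0.1, -0.6]
finger_gap: 0.754
grip_force: 0.0
```

```bash
python3 - <<'E'
from h import *
plan([([.504,.159,.070],-.7,4,.75)])
E
```

```text
[[0.0224,0.0003,0.0013],[0.0009,-0.0001,-0.0001],0.75],
[[0.0224,0.0003,0.0013],[0.0009,-0.0001,-0.0001],0.75],
[[0.0224,0.0003,0.0012],[0.0009,-0.0001,-0],0.75],
[[0.0224,0.0003,0.0013],[0.001,-0.0001,-0.0001],0.75],
```

Request:
play_rows --commands '[[[0.02, 0.001, 0], [0, 0, 0], 0.75], [[0.03, 0.001, 0], [0, 0, 0], 0.75], [[0.03, 0.0007, 0], [0, 0, 0], 0.75], [[0.01, 0, 0.005], [0, 0, 0], 0.75], [[0, 0, 0.005], [0, 0, 0], 0.75], [[0, 0, 0], [0, 0, 0], 0.75], [[0, 0, 0], [0, 0, 0], 0.75], [[0, 0, 0], [0, 0, 0], 0.75]]'

```text
t: 19.5
tcp_pos: [0.5043, 0.1581, 0.0631]
tool_rot: [0.712, 0.702, -0.0, 0.0]
force: [0.3, 0.4, -1.4]
finger_gap: 0.753
grip_force: 0.0
```

```bash
python3 - <<'E'
from h import *
s=arm.observe();print(s['t'],s['tcp_pos'],s['tool_rot'],s['force'],s['finger_gap'])
n="scene";i=cv2.cvtColor(arm.grab_frame(n),4);cv2.imwrite("pics/scene7.png",i)
hsv=cv2.cvtColor(i,cv2.COLOR_BGR2HSV)
m=cv2.inRange(hsv,(45,90,30),(80,255,255));z=.029
u=proj(n,[[.502,.07,z]])[0].astype(int);q=np.zeros_like(m);q[u[1]-40:u[1]+50,u[0]-60:u[0]+60]=1;m*=q
w=(ray(n,np.argwhere(m>0)[:,::-1],z)[:,:2]*1000).astype(np.float32);print(len(w),cv2.minAreaRect(w))
# grip black block in first frame vs predicted; red tab
i0=cv2.imread("pics/scene0.png");h0=cv2.cvtColor(i0,cv2.COLOR_BGR2HSV)
r=cv2.inRange(h0,(0,120,60),(8,255,255))|cv2.inRange(h0,(172,120,60),(180,255,255))
for nm,img in(("scene","scene0"),("top","top0")):
    h0=cv2.cvtColor(cv2.imread(f"pics/{img}.png"),cv2.COLOR_BGR2HSV)
    r=cv2.inRange(h0,(0,120,60),(8,255,255))|cv2.inRange(h0,(172,120,60),(180,255,255))
    g=proj(nm,[[.505,.161,.06]])[0];pp=np.argwhere(r>0)[:,::-1];pp=pp[np.abs(pp-g).max(1)<15];print(nm,len(pp),ray(nm,[pp.mean(0)],.06))
E
```

```text
19.5 [0.50431499 0.15808143 0.06310477] [ 7.12008158e-01  7.02171153e-01 -3.93171847e-05  2.33120063e-04] [ 0.25582081  0.41813203 -1.37500151] 0.7525959951468665
376 ((500.8027038574219, 75.6566162109375), (68.58979797363281, 101.19427490234375), 89.61795043945312)
scene 27 [[0.48436422 0.16196612 0.06      ]]
top 13 [[0.48443936 0.15979899 0.06      ]]
```

Request:
play_rows --commands '[[[0.001, 0, 0.015], [0, 0, 0], 0.75], [[0, 0, 0.015], [0, 0, 0], 0.75], [[0, 0, 0.01], [0, 0, 0], 0.75], [[0, 0, 0.007], [0, 0, 0], 0.75], [[0, 0, 0.003], [0, 0, 0], 0.75], [[0, 0, 0], [0, 0, 0], 0.75], [[0, 0, 0], [0, 0, 0], 0.6], [[0, 0, 0], [0, 0, 0], 0.5]]'

```text
t: 20.55
tcp_pos: [0.5035, 0.1601, 0.0133]
tool_rot: [0.712, 0.703, -0.0, -0.0]
force: [-0.6, 0.5, -0.1]
finger_gap: 0.502
grip_force: 0.0
```

Request:
play_rows --commands '[[[0, 0, 0], [0, 0, 0], 0.4], [[0, 0, 0], [0, 0, 0], 0.35], [[0, 0, 0], [0, 0, 0], 0.2], [[0, 0, 0], [0, 0, 0], 0], [[0, 0, 0], [0, 0, 0], 0], [[0, 0, 0], [0, 0, 0], 0], [[0, 0, 0], [0, 0, 0], 0], [[0, 0, 0], [0, 0, 0], 0]]'

```text
t: 21.55
tcp_pos: [0.5046, 0.1602, 0.0136]
tool_rot: [0.712, 0.703, 0.0, 0.0]
force: [-1.0, -0.6, 5.8]
finger_gap: 0.303
grip_force: 59.9
```

Request:
play_rows --commands '[[[-0.002, 0, 0], [0, 0, 0], 0], [[-0.004, 0, 0], [0, 0, 0], 0], [[-0.005, 0, 0], [0, 0, 0], 0], [[-0.005, 0, 0], [0, 0, 0], 0], [[-0.005, 0, 0], [0, 0, 0], 0], [[-0.003, 0, 0], [0, 0, 0], 0], [[0, 0, 0], [0, 0, 0], 0], [[0, 0, 0], [0, 0, 0], 0]]'

```text
t: 22.55
tcp_pos: [0.5044, 0.1363, 0.0136]
tool_rot: [0.712, 0.703, 0.001, 0.0]
force: [0.7, 0.3, 6.3]
finger_gap: 0.308
grip_force: 60.2
```

```bash
cat > chk.py <<'E'
from h import *
s=arm.observe();print(s['t'],s['tcp_pos'],s['force'],s['finger_gap'])
for nm in("scene","top"):
    im=cv2.cvtColor(arm.grab_frame(nm),4);h0=cv2.cvtColor(im,cv2.COLOR_BGR2HSV)
    r=cv2.inRange(h0,(0,120,60),(8,255,255))|cv2.inRange(h0,(172,120,60),(180,255,255))
    g=proj(nm,[[.505,.15,.06]])[0];pp=np.argwhere(r>0)[:,::-1];pp=pp[np.abs(pp-g).max(1)<18]
    print(nm,"red",len(pp),ray(nm,[pp.mean(0)],.06) if len(pp) else "")
    m=cv2.inRange(h0,(45,90,30),(80,255,255));z=.029
    u=proj(nm,[[.502,.06,z]])[0].astype(int);q=np.zeros_like(m);q[u[1]-45:u[1]+50,u[0]-60:u[0]+60]=1;m*=q
    w=(ray(nm,np.argwhere(m>0)[:,::-1],z)[:,:2]*1000).astype(np.float32);print(len(w),cv2.minAreaRect(w) if len(w) else "")
    cv2.imwrite(f"pics/{nm}_{s['t']:.2f}.png",im)
E
python3 chk.py
```

```text
22.55 [0.5043539  0.13629079 0.01359264] [0.73320804 0.32815807 6.30505152] 0.3084665795008989
scene red 5 [[0.48605491 0.14253052 0.06      ]]
310 ((500.6943359375, 66.72798156738281), (58.331825256347656, 101.25682830810547), 89.11475372314453)
top red 0 
391 ((501.4935302734375, 59.65935516357422), (100.48601531982422, 58.23689651489258), 0.36559751629829407)
```

Request:
play_rows --commands '[[[0, 0, 0], [0, 0, 0], 0.4], [[0, 0, 0], [0, 0, 0], 0.6], [[0, 0, 0], [0, 0, 0], 0.75], [[0, 0, 0], [0, 0, 0], 0.75], [[0, 0, 0], [0, 0, 0], 0.75], [[0, 0, -0.02], [0, 0, 0], 0.75], [[0, 0, -0.03], [0, 0, 0], 0.75], [[0, 0, -0.04], [0, 0, 0], 0.75]]'

```text
t: 23.65
tcp_pos: [0.5031, 0.1355, 0.1032]
tool_rot: [0.712, 0.703, -0.001, -0.0]
force: [1.3, -0.1, -0.0]
finger_gap: 0.75
grip_force: 0.0
```

Request:
play_rows --commands '[[[0, -0.03, -0.04], [0, 0, 0], 0.75], [[0.03, -0.03, -0.03], [0, 0, 0], 0.75], [[0.05, -0.03, 0], [0, 0, 0], 0.75], [[0.05, -0.03, 0], [0, 0, 0], 0.75], [[0.04, 0, 0], [0, 0, 0], 0.75], [[0.02, 0, 0], [0, 0, 0], 0.75], [[0, 0, 0], [0, 0, 0], 0.75], [[0, 0, 0], [0, 0, 0], 0.75]]'

```text
t: 24.65
tcp_pos: [0.3865, 0.3261, 0.1727]
tool_rot: [0.712, 0.702, -0.001, 0.001]
force: [0.0, -0.7, -0.3]
finger_gap: 0.754
grip_force: 0.0
```

```bash
python3 chk.py; python3 - <<'E'
from h import *
import glob
# red/board/blue references in the starting frames, jaw-lip check: bright rail extent now vs start
S=2000
for n in("top","scene"):
    fs=[f"pics/{n}0.png",sorted(glob.glob(f"pics/{n}_*.png"))[-1]]
    for f in fs:
        i=cv2.imread(f);h=cv2.cvtColor(i,cv2.COLOR_BGR2HSV)
        b=cv2.inRange(h,(112,120,70),(130,255,255));b[:,:260]=0;p=np.argwhere(b>0)[:,::-1]
        w=ray(n,p,.005)[:,:2];w=w[(abs(w-[.5,-.22])<.08).all(1)];print(f,"blue",len(w),w.mean(0))
        r=cv2.inRange(h,(0,120,60),(8,255,255))|cv2.inRange(h,(172,120,60),(180,255,255))
        g=proj(n,[[.48,.15,.06]])[0];pp=np.argwhere(r>0)[:,::-1];pp=pp[np.abs(pp-g).max(1)<14];
        if len(pp):print(" red",len(pp),ray(n,pp,.06).mean(0),ray(n,pp,.06)[:,0].min())
E
```

```text
24.65 [0.38653812 0.3260733  0.1727424 ] [ 0.04499814 -0.73883452 -0.26865283] 0.7540316631677897
scene red 31 [[0.4842311  0.13893635 0.06      ]]
301 ((500.6943359375, 66.72798156738281), (58.331825256347656, 101.25682830810547), 89.11475372314453)
top red 11 [[0.48464902 0.13585538 0.06      ]]
391 ((501.493408203125, 59.686431884765625), (100.48612213134766, 58.29080581665039), 0.3653756082057953)
pics/top0.png blue 352 [ 0.48713427 -0.22789226]
 red 13 [0.48443949 0.15980063 0.06      ] 0.48266684595998166
pics/top_24.65.png blue 347 [ 0.48681504 -0.22740098]
 red 11 [0.48464917 0.1358565  0.06      ] 0.48286857210695067
pics/scene0.png blue 392 [ 0.49028011 -0.22601101]
 red 27 [0.48434321 0.1619942  0.06      ] 0.475801066461328
pics/scene_24.65.png blue 390 [ 0.49023946 -0.22595027]
 red 31 [0.48420871 0.13896976 0.06      ] 0.4757109842813654
```

```bash
python3 -c "
from bench import arm
print(arm.finish_job())"
```

```text
the job is handed in; nothing more can be done
None
```

The job is handed in at about 25 s. The green board lies on the bed with its long edges under both jaw lips. The jaw moved about 24 mm to the next notch, and the camera shows the red tab back out in its sprung position. The first grasp closed above the heat sink because the fingertips sit about 25 mm behind the reported TCP, so I probed the mat to measure that and re-grasped. The blue board is unmoved; I kept clear of the bottle and jar but did not re-measure them.

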